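# Walk the tub-stop rail to its green mark

### The job

On the spice counter, walk the dark wooden stop rail end over end onto the green tape mark, always keeping it standing on the counter, never lifted. First leave its red end standing where it is and swing the yellow end round until it stands on the green mark's yellow patch; then leave the yellow end there and swing the red end round onto the mark's red patch. Let go of the rail, standing still along the mark.

Things in the scene. Friction and masses are not known exactly. Their poses are not given: they have to be found in the camera images.
- rail: Dark-wood bar, 220 x 26 mm, top 40 mm above the counter, 0.3 to 0.55 kg, loose. 40 mm long end caps: one red, one yellow. It stands only on a 24 mm square rubber foot under the middle of each cap, 180 mm apart, 4 mm high. Origin: under the red cap's middle at counter level, 20 mm in from that end. x axis: along the rail to the yellow end; z up. The rail with black ends is not meant.
- rail_yellow (a point): Point under the middle of the rail's yellow cap, at the underside of its foot (counter level), 180 mm from the rail's origin along its x axis. Either cap can be pinched at its middle across the rail's 26 mm width.
- green_mark: Flat green tape on the counter, 240 x 46 mm, under 1 mm thick, a yellow patch near one end, a red one near the other (46 x 36 mm, centres 180 mm apart). It lies left or right of the rail, roughly parallel; a blue tape on the other side is not meant. Origin: the yellow patch's centre, 170 to 190 mm from where the rail's red end starts, about a quarter turn away. x axis: to the red patch.
- mark_red (a point): Centre of the green mark's red patch, at counter level, 180 mm from the mark's origin along its x axis.
Not all that is in view belongs to the job. What is shaped like the rail but white is not meant.

How it is judged (in metres and radians):
On the way:
1. the yellow end stands on the green mark's yellow patch (within 20 mm) while the red end is still where it started (within 30 mm) (horizontal distance between rail_yellow and green_mark below 0.02 m and distance of rail from where it was at the start of the episode below 0.03 m), for 0.2 s.
At the end, for the whole second after the job is handed in: The rail stands upright and still on its feet on the green mark, its yellow cap's middle within 20 mm of the yellow patch's centre and its red cap's middle within 20 mm of the red patch's centre, released (horizontal distance between rail_yellow and green_mark below 0.02 m and horizontal distance between rail and mark_red below 0.02 m and angle between rail's own z axis and vertical below 0.1 rad and height (world z) of rail below 0.006 m and linear speed of rail below 0.01 m/s); the robot touches nothing.
It fails at once if either end of the rail lifted more than 20 mm off the counter (height (world z) of any of rail, rail_yellow above 0.02 m).
It fails at once if both ends away from their pivot places at once: the red end more than 40 mm from its start while the yellow end is more than 40 mm from the green mark's yellow patch (distance of rail from where it was at the start of the episode above 0.04 m and horizontal distance between rail_yellow and green_mark above 0.04 m).
It also fails if it takes over 61 s, if anything falls off the work surface, if the arm or the gripper's body presses on something with over 40 N, if the wrist force passes 120 N, or if a joint passes its speed limit or range.

### The arm

A 6-joint arm with a two-finger parallel gripper is mounted at the origin on the work surface. World frame = base frame: x ahead of the robot, y to its left, z up, the work surface at z = 0. Lengths are in m, angles in degrees, forces in N, time in s.
With the tool pointing down it reaches from about 0.375 to 0.9 m from the base axis. Payload 3.1 kg.
Tool frame: the origin (TCP) lies at the very end of the fingers, on their centre line; the grasp point (between the pads) lies 19 mm behind it; z points along the fingers, y is the line along which they close (so a half turn about z gives the same grasp; the last joint's range is limited). The gripper opens to 87 mm and grips with 3 to 60 N. Pads are 19 mm wide; open, the fingers measure 117 mm over their backs; the gripper's body (75 mm by 190 mm) begins 51 mm behind the grasp point.
Start: joints at [-77.722, 30.224, 82.088, -0, 67.689, -10.227], TCP at [0.239, -0.577, 0.223] pointing down, gripper open.
Joint ranges: [-176.69, 176.69], [-43.24, 126.21], [12.49, 139.97], [-82, 262], [0, 151.66], [-163.58, 163.58]. Speed limits (degrees/s): [159.86, 159.86, 180, 180, 180, 180].

### API

Orientations are given as a 3x3 rotation matrix whose columns are the frame's x, y, z axes.
In Python, from rig import * gives the robot as it stands.
- The arm moves only by the tool jog_arm, never from a script. Its arguments are lists of equal length, an entry for each row: "delta_pos": the shift along the world's x, y, z in cm, a list of three; "turn": the turn about the world's z in degrees; "grip": the closure, from 0 (fully open) to 1 (shut). In form: {"delta_pos": [[x, y, z], ...], "turn": [turn, ...], "grip": [grip, ...]}. A call has 1 to 12 rows; each row is the pose to reach, as a shift and turn from the pose commanded when the call began; what a row does not reach only later rows make up. A row lasts 1/8 s, in which the tool goes at most 62.5 mm and 10.7 degrees, less where a joint would pass 70% of its speed; a pose out of reach is approached as far as the arm can. A call with a gripper value outside its range is refused whole. The fingers move at their own pace and stop on an object; the grip force is fixed at half the most. Time passes only in rows, so rows that repeat a pose let the fingers close. It gives the time, the measured TCP pose, the force, the opening and the grip force at its end, in the units of the state.
- read_state(): the state, without advancing time (a new reading comes with each control period).
- capture(name): name is "side" or "top"; returns a dict with "color" (384x512x3 uint8, blue, green, red), "fovy" (degrees; the focal length in pixels is half the picture's height over the tangent of half this angle, whatever the lens; pixels are square), "cx", "cy" (the principal point, pixels), "camera_from_world" (4x4, takes a point from world to camera coordinates). Camera axes: x right, y up, looking along -z (the intrinsics and any distortion apply to the point x, -y, -z); pixel columns grow to the right and rows downward; lengths in m; the calibration is good to about 2 mm. A picture is of the moment at which its call begins. There is no depth.
- hand_in(): hands the job in; it is judged then, once.
The state is a dict: "time_s": time; "joint_positions": joint angles; "qvel": joint speeds; "tau": joint torques, N m; "position": TCP position; "tcp_rot": TCP orientation; "force": force on the tool from outside, world axes, zero at the start; "moment": the same for the moment, N m; "opening": opening from 0.0 (shut) to 1.0 (fully open); "grasp_force": force on a finger pad.
Only numpy, scipy, OpenCV 4.12 (cv2) and the standard library are available. Lean on these libraries where they do the work, as an engineer would, in place of code of your own. Each camera call takes 0.05 s, during which the arm holds its last target. There are 200 camera calls.

## Working session

There is one attempt and no reset: what is moved stays moved. The work goes in short steps, Python scripts to look and compute and a tool call to move; the robot and the scene stay as the last step left them, time stands still between calls to the robot, and variables do not carry over. Pictures are saved under pics/ and viewed, at most 10 in all, crops included, and the job is handed in when it is done.

Besides the shell and the picture viewer there is one more tool, called after ">>>" by a JSON object that holds its "api" and its "payload", one argument or row to a line. jog_arm: Moves the arm, as the interface text tells. Its arguments: {"type":"object","properties":{"delta_pos":{"type":"array"},"turn":{"type":"array"},"grip":{"type":"array"}},"required":["delta_pos","turn","grip"]}

```bash
mkdir -p pics; ls; python3 - <<'E'
from rig import *
import cv2
for n in("top","side"):
    c=capture(n); cv2.imwrite(f"pics/{n}0.png",c["color"]); print(n,{k:v for k,v in c.items() if k!="color"})
s=read_state();print(s["position"],s["tcp_rot"],s["opening"],s["time_s"])
E
```

```text
pics
top {'fovy': 48.12861417650986, 'cx': 255.57156648121818, 'cy': 190.7813455647418, 'camera_from_world': array([[-0.02799563, -0.99852348,  0.04655219,  0.02072488],
       [ 0.99873182, -0.02599123,  0.0431186 , -0.52571441],
       [-0.04184499,  0.04770029,  0.99798481, -0.7672065 ],
       [ 0.        ,  0.        ,  0.        ,  1.        ]])}
side {'fovy': 51.35139091788631, 'cx': 256.36650791068735, 'cy': 195.42792963888365, 'camera_from_world': array([[-0.91135813, -0.41141735,  0.01273321,  0.49639859],
       [ 0.28553384, -0.60961841,  0.73948348, -0.15929259],
       [-0.29647393,  0.67757004,  0.67305427, -0.59621934],
       [ 0.        ,  0.        ,  0.        ,  1.        ]])}
[ 0.23912009 -0.5767229   0.22165308] [[ 9.23840628e-01  3.82777110e-01 -4.21638912e-04]
 [ 3.82777172e-01 -9.23838620e-01  1.95961984e-03]
 [ 3.60571307e-04 -1.97177017e-03 -9.99997991e-01]] 0.9977693532787768 0.1
```

View pics/top0.png

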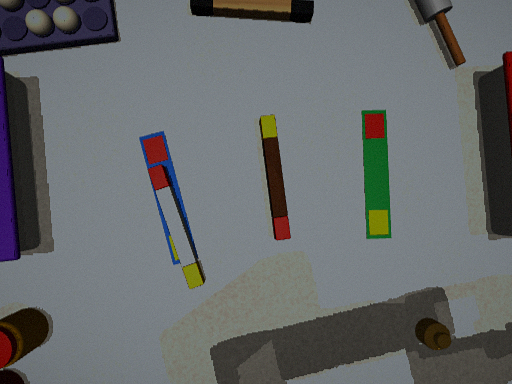

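View pics/side0.png

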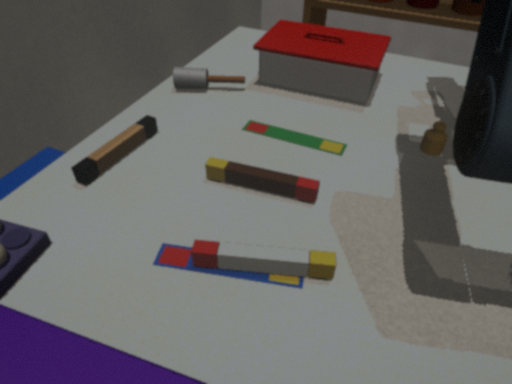

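```bash
cat > h.py <<'E'
from rig import *
import cv2, numpy as np
def ray(c,u,v,z):
    f=192/np.tan(np.radians(c["fovy"]/2)); T=c["camera_from_world"]; R=T[:3,:3]; o=-R.T@T[:3,3]
    d=R.T@np.array([(u-c["cx"])/f,-(v-c["cy"])/f,-1]); return (o+d*(z-o[2])/d[2])[:2]
def blobs(c,box=(220,90,420,260)):
    h=cv2.cvtColor(c["color"],cv2.COLOR_BGR2HSV); out=[]
    for n,lo,hi in(("yel",22,35),("red",0,8),("red",172,180)):
        m=cv2.inRange(h,(lo,140,80),(hi,255,255))
        if n=="red" and lo==0: m|=cv2.inRange(h,(172,140,80),(180,255,255))
        elif n=="red": continue
        for k in cv2.findContours(m,cv2.RETR_EXTERNAL,cv2.CHAIN_APPROX_NONE)[0]:
            a=cv2.contourArea(k)
            if a<80: continue
            (x,y),wh,an=cv2.minAreaRect(k)
            if box[0]<x<box[2] and box[1]<y<box[3]: out.append((n,a,x,y,wh,an))
    return out
E
python3 - <<'E'
from h import *
for n,b in(("top",(220,90,420,260)),("side",(190,110,350,205))):
    c=capture(n)
    for q in blobs(c,b):
        print(n,q[0],q[1],np.round(q[2:4],1),np.round(q[4],1),round(q[5]),"z0",np.round(ray(c,q[2],q[3],0)*1000,1),"z40",np.round(ray(c,q[2],q[3],.04)*1000,1))
    if n=="top": cv2.imwrite("pics/crop.png",cv2.resize(c["color"][95:255,230:410],None,fx=4,fy=3.7,interpolation=cv2.INTER_NEAREST))
E
```

```text
top yel 417.0 [378. 222.] [24. 18.] 90 z0 [ 462.7 -219.5] z40 [ 464.3 -206.1]
top yel 275.5 [268.3 126. ] [21.6 14.3] 83 z0 [645.9 -20.9] z40 [638.1 -17.7]
top red 284.5 [281.6 227.7] [22.5 14.2] 82 z0 [457.7 -39.8] z40 [459.5 -35.6]
top red 408.0 [374.  125.5] [23. 18.] 90 z0 [ 643.  -219.2] z40 [ 635.4 -205.9]
side yel 129.0 [216.9 163.6] [19.6  8.6] 11 z0 [662.2 -60.1] z40 [635.6 -15.6]
side yel 146.0 [331.1 146.2] [21.5  8.5] 15 z0 [ 463.7 -222.8] z40 [ 452.6 -165.6]
side red 157.0 [306.8 183.2] [21.2  8.8] 13 z0 [471.4 -80.1] z40 [459.7 -34. ]
side red 119.0 [257.  127.1] [19.4  8. ] 14 z0 [ 643.8 -223. ] z40 [ 618.6 -165.7]
```

View pics/crop.png

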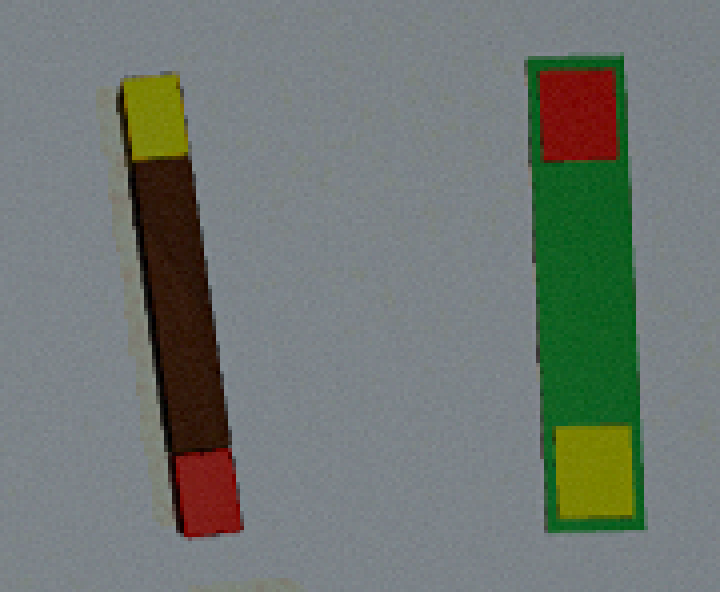

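Candidates at top-view pixels: dark rail with red/yellow caps (275,178), white rail (175,225), black-ended rail (252,10), green mark (376,174) and blue tape (160,200). I choose the dark rail and the green mark. The crop confirms this: the rail's yellow cap is at (268,126) and its red cap at (282,228); the mark's yellow patch is at (378,222) and its red patch at (374,125).

>>> {"api": "jog_arm", "payload": {
  "delta_pos": [
    [5,6,0],
    [10,11,0],
    [14,16,0],
    [18,21,0],
    [22,26,0],
    [26,31,0],
    [30,36,0],
    [33,41,0],
    [36,46,0],
    [39.9,51,0],
    [39.9,55.9,0],
    [39.9,55.9,0]
  ],
  "turn": [10,20,30,40,50,60,70,80,90,100,110,120],
  "grip": [0,0,0,0,0,0,0,0,0,0,0,0]
}}

```text
time_s: 1.7
position: [0.6385, -0.0135, 0.222]
tcp_rot: [[-0.8, 0.6, -0.001], [0.6, 0.8, 0.001], [0.001, 0.001, -1.0]]
force: [-0.3, -0.5, -0.2]
opening: 0.995
grasp_force: 0.0
```

```bash
cat > st.py <<'E'
from rig import *
import numpy as np
s=read_state();R=np.array(s["tcp_rot"]);print("t",s["time_s"],"p",np.round(np.array(s["position"])*1000,1),"yaw",round(np.degrees(np.arctan2(R[1,0],R[0,0]))%360,2),"q",np.round(s["joint_positions"],1),"F",np.round(s["force"],1),"op",round(s["opening"],3),round(s["grasp_force"],1))
E
python3 st.py
```

```text
t 1.7 p [638.5 -13.5 222. ] yaw 143.16 q [-11.3  31.3  80.    0.1  68.7 -64.4] F [-0.3 -0.5 -0.2] op 0.995 0.0
```

>>> {"api": "jog_arm", "payload": {
  "delta_pos": [
    [0,0,-3],
    [0,0,-6],
    [0,0,-9],
    [0,0,-12],
    [0,0,-14],
    [0,0,-14]
  ],
  "turn": [10,20,30,40,43.3,43.3],
  "grip": [0,0,0,0,0,0]
}}

```text
time_s: 2.45
position: [0.6367, -0.0181, 0.0806]
tcp_rot: [[-0.995, -0.1, -0.005], [-0.1, 0.995, 0.001], [0.004, 0.001, -1.0]]
force: [-0.1, 0.7, 0.3]
opening: 1.001
grasp_force: 0.0
```

```bash
python3 st.py
```

```text
t 2.45 p [636.7 -18.1  80.6] yaw 185.76 q [ -11.7   41.3   86.3   -0.    52.6 -107.4] F [-0.1  0.7  0.3] op 1.001 0.0
```

>>> {"api": "jog_arm", "payload": {
  "delta_pos": [
    [0.1,0,-3],
    [0.1,0,-5.5],
    [0.1,0,-6.7],
    [0.1,0,-6.7],
    [0.1,0,-6.7],
    [0.1,0,-6.7],
    [0.1,0,-6.7],
    [0.1,0,-6.7],
    [0.1,0,-6.7],
    [0.1,0,-6.7]
  ],
  "turn": [0,0,0,0,0,0,0,0,0,0],
  "grip": [0,0,0,0.4,0.6,0.8,0.8,0.8,0.8,0.8]
}}

```text
time_s: 3.7
position: [0.6393, -0.0186, 0.0156]
tcp_rot: [[-0.995, -0.102, 0.0], [-0.102, 0.995, -0.0], [-0.0, -0.0, -1.0]]
force: [-1.1, -0.4, 1.0]
opening: 0.298
grasp_force: 30.0
```

```bash
python3 st.py; python3 - <<'E'
from h import *
c=capture("top")
for q in blobs(c): print(q[0],q[1],np.round(q[2:4],1),np.round(ray(c,q[2],q[3],.04)*1000,1),np.round(ray(c,q[2],q[3],0)*1000,1))
# swing plan: pivot P (drifts), yellow target
P0=np.array([459.5,-35.5]);Y=np.array([638,-17.5]);M=np.array([463,-220.8])
a0=np.arctan2(*(Y-P0)[::-1]); a1=np.arctan2(*(M-P0)[::-1]); print(np.degrees([a0,a1]))
r0,r1=np.hypot(*(Y-P0)),np.hypot(*(M-P0))
for i in range(1,25):
    t=i/24;a=a0+t*(a1-a0);r=r0+t*(r1-r0)
    print(i,np.round((P0+r*np.array([np.cos(a),np.sin(a)])-Y)/10,2),round(np.degrees(a-a0),1))
E
```

```text
t 3.7 p [639.3 -18.6  15.6] yaw 185.83 q [ -11.6   46.9   87.4   -0.    45.7 -107.5] F [-1.1 -0.4  1. ] op 0.298 30.0
red 410.0 [374.  125.5] [ 635.4 -205.9] [ 643.  -219.2]
[  5.75826016 -88.91790942]
1 [ 0.11 -1.23] -3.9
2 [ 0.13 -2.47] -7.9
3 [ 0.06 -3.71] -11.8
4 [-0.09 -4.94] -15.8
5 [-0.32 -6.16] -19.7
6 [-0.64 -7.36] -23.7
7 [-1.04 -8.54] -27.6
8 [-1.52 -9.69] -31.6
9 [ -2.08 -10.81] -35.5
10 [ -2.72 -11.89] -39.4
11 [ -3.43 -12.92] -43.4
12 [ -4.21 -13.9 ] -47.3
13 [ -5.06 -14.83] -51.3
14 [ -5.97 -15.7 ] -55.2
15 [ -6.94 -16.5 ] -59.2
16 [ -7.96 -17.24] -63.1
17 [ -9.03 -17.91] -67.1
18 [-10.15 -18.5 ] -71.0
19 [-11.31 -19.01] -75.0
20 [-12.5  -19.44] -78.9
21 [-13.72 -19.79] -82.8
22 [-14.97 -20.06] -86.8
23 [-16.23 -20.24] -90.7
24 [-17.5  -20.33] -94.7
```

>>> {"api": "jog_arm", "payload": {
  "delta_pos": [
    [0.11,-1.23,0],
    [0.13,-2.47,0],
    [0.06,-3.71,0],
    [-0.09,-4.94,0],
    [-0.32,-6.16,0],
    [-0.64,-7.36,0],
    [-1.04,-8.54,0],
    [-1.52,-9.69,0],
    [-2.08,-10.81,0],
    [-2.72,-11.89,0],
    [-3.43,-12.92,0],
    [-4.21,-13.9,0]
  ],
  "turn": [-3.9,-7.9,-11.8,-15.8,-19.7,-23.7,-27.6,-31.6,-35.5,-39.4,-43.4,-47.3],
  "grip": [0.8,0.8,0.8,0.8,0.8,0.8,0.8,0.8,0.8,0.8,0.8,0.8]
}}

```text
time_s: 5.25
position: [0.5974, -0.1574, 0.0156]
tcp_rot: [[-0.747, 0.665, 0.001], [0.665, 0.747, 0.0], [-0.0, 0.001, -1.0]]
force: [0.9, 1.2, -0.3]
opening: 0.296
grasp_force: 30.0
```

```bash
python3 st.py; python3 - <<'E'
from h import *
for n,b in(("top",(220,90,420,260)),("side",(190,110,350,205))):
    c=capture(n)
    cv2.imwrite(f"pics/{n}1.png",c["color"])
    for q in blobs(c,b): print(n,q[0],q[1],np.round(q[2:4],1),np.round(ray(c,q[2],q[3],.04)*1000,1))
E
```

```text
t 5.25 p [ 597.4 -157.4   15.6] yaw 138.35 q [-25.1  45.8  90.8   0.1  43.3 -73.5] F [ 0.9  1.2 -0.3] op 0.296 30.0
side yel 159.0 [330.9 146.4] [ 452.8 -165.1]
```

View pics/side1.png

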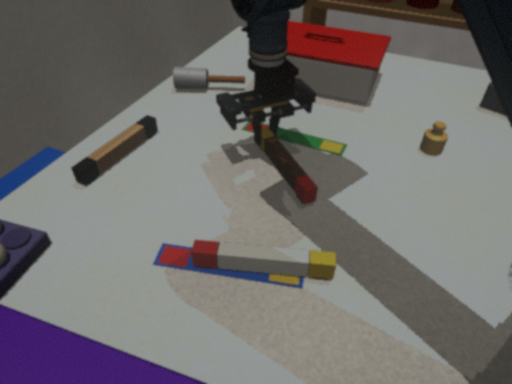

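The rail is swinging in the grip. Its red cap is at about (306,187), next to its start pixel of (307,183). I'll continue the swing.

>>> {"api": "jog_arm", "payload": {
  "delta_pos": [
    [-0.85,-0.93,0],
    [-1.76,-1.8,0],
    [-2.73,-2.6,0],
    [-3.75,-3.34,0],
    [-4.82,-4.01,0],
    [-5.94,-4.6,0],
    [-7.1,-5.11,0],
    [-8.29,-5.54,0],
    [-9.51,-5.89,0],
    [-10.76,-6.16,0],
    [-12.02,-6.34,0],
    [-13.29,-6.43,0]
  ],
  "turn": [-4.0,-7.9,-11.9,-15.8,-19.8,-23.7,-27.7,-31.6,-35.5,-39.5,-43.4,-47.4],
  "grip": [0.8,0.8,0.8,0.8,0.8,0.8,0.8,0.8,0.8,0.8,0.8,0.8]
}}

```text
time_s: 6.85
position: [0.4646, -0.2218, 0.0155]
tcp_rot: [[-0.019, 1.0, 0.001], [1.0, 0.019, -0.001], [-0.001, 0.001, -1.0]]
force: [-0.5, -1.9, -1.3]
opening: 0.295
grasp_force: 30.0
```

>>> {"api": "jog_arm", "payload": {
  "delta_pos": [
    [0,0,0],
    [0,0,0],
    [0,0,0]
  ],
  "turn": [0,0,0],
  "grip": [0.8,0.8,0.8]
}}

```text
time_s: 7.22
position: [0.4642, -0.2215, 0.0155]
tcp_rot: [[-0.021, 1.0, -0.001], [1.0, 0.021, 0.0], [0.0, -0.001, -1.0]]
force: [-1.5, -0.9, 0.8]
opening: 0.296
grasp_force: 30.0
```

```bash
python3 st.py; sed -i 's/(lo,140,80)/(lo,130,35)/;s/(172,140,80)/(172,130,35)/' h.py; python3 - <<'E'
from h import *
for n,b in(("top",(220,90,420,260)),("side",(190,110,350,205))):
    c=capture(n)
    cv2.imwrite(f"pics/{n}2.png",c["color"])
    for q in blobs(c,b): print(n,q[0],q[1],np.round(q[2:4],1),np.round(q[4],1),np.round(ray(c,q[2],q[3],.04)*1000,1))
E
```

```text
t 7.225 p [ 464.2 -221.5   15.5] yaw 91.2 q [-38.   41.7 106.2  -0.   32.1 -39.1] F [-1.5 -0.9  0.8] op 0.296 30.0
top yel 89.5 [373.5 222. ] [24.  9.] [ 464.5 -198.1]
top red 299.5 [283.5 227.5] [15. 23.] [459.6 -39. ]
top red 410.0 [374.  125.5] [23. 18.] [ 635.4 -205.9]
side red 294.5 [306.4 186.8] [14.5 25.9] [457.  -24.3]
side red 121.0 [257.  127.1] [19.4  8. ] [ 618.6 -165.7]
```

View pics/side2.png

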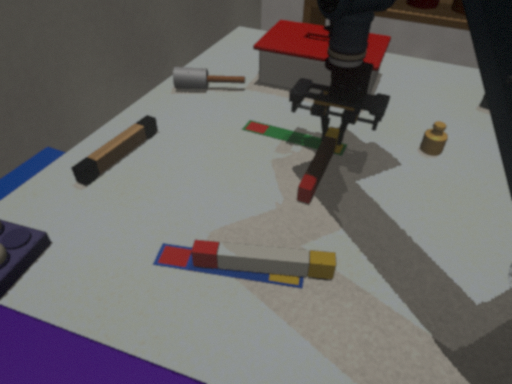

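The red cap is at top pixel (283,227), about 3.5 mm from its start. The yellow end is on the yellow patch. Release it and re-grip at red.

>>> {"api": "jog_arm", "payload": {
  "delta_pos": [
    [0,0,0],
    [0,0,0],
    [0,0,0],
    [0,0,2],
    [0,0,5],
    [0,0,8],
    [0,4,8],
    [-0.2,9,8],
    [-0.4,14,8],
    [-0.4,18.2,8],
    [-0.4,18.2,8],
    [-0.4,18.2,8]
  ],
  "turn": [0,0,0,0,0,0,0,0,0,0,0,0],
  "grip": [0.4,0.2,0.2,0.2,0.2,0.2,0.2,0.2,0.2,0.2,0.2,0.2]
}}

```text
time_s: 8.82
position: [0.4609, -0.0401, 0.0957]
tcp_rot: [[-0.02, 1.0, 0.001], [1.0, 0.02, -0.001], [-0.001, 0.001, -1.0]]
force: [-0.2, -0.5, 0.3]
opening: 0.804
grasp_force: 0.0
```

```bash
python3 st.py; python3 - <<'E'
from h import *
for n,b in(("top",(220,90,420,260)),("side",(190,110,350,205))):
    c=capture(n)
    cv2.imwrite(f"pics/{n}3.png",c["color"])
    for q in blobs(c,b): print(n,q[0],q[1],np.round(q[2:4],1),np.round(q[4],1),np.round(ray(c,q[2],q[3],.04)*1000,1))
E
```

```text
t 8.825 p [460.9 -40.1  95.7] yaw 91.14 q [-18.8  30.5 111.7  -0.   37.7 -20. ] F [-0.2 -0.5  0.3] op 0.804 0.0
top yel 80.0 [381.5 213. ] [25.4  6.5] [ 479.9 -213.1]
top red 410.0 [374.  125.5] [23. 18.] [ 635.4 -205.9]
side red 252.0 [306.6 187.4] [13.3 26.2] [456.3 -22.9]
side red 120.5 [257.  127.1] [19.4  8. ] [ 618.6 -165.7]
```

View pics/top3.png

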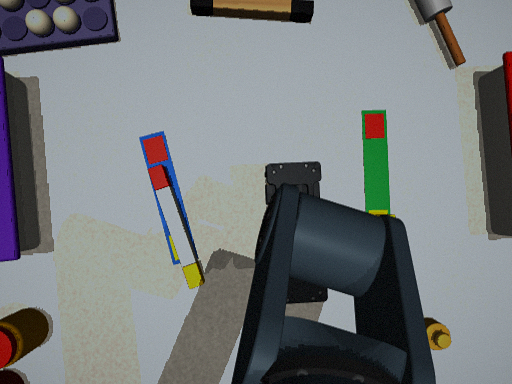

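The arm hides the rail in the top view, but the yellow cap's edge at (381,213) and the side view agree with a rail that hasn't moved. Descend and grip the red cap.

>>> {"api": "jog_arm", "payload": {
  "delta_pos": [
    [-0.1,0.1,-3],
    [-0.1,0.1,-6],
    [-0.1,0.1,-8.0],
    [-0.1,0.1,-8.0],
    [-0.1,0.1,-8.0],
    [-0.1,0.1,-8.0],
    [-0.1,0.1,-8.0],
    [-0.1,0.1,-8.0],
    [-0.1,0.1,-8.0],
    [-0.1,0.1,-8.0]
  ],
  "turn": [0,0,0,0,0,0,0,0,0,0],
  "grip": [0.2,0.2,0.2,0.2,0.4,0.6,0.8,0.8,0.8,0.8]
}}

```text
time_s: 10.18
position: [0.4595, -0.0387, 0.0157]
tcp_rot: [[-0.02, 1.0, 0.001], [1.0, 0.02, -0.0], [-0.0, 0.001, -1.0]]
force: [0.6, 0.3, 2.2]
opening: 0.299
grasp_force: 30.0
```

```bash
python3 st.py; python3 - <<'E'
from h import *
P0=np.array([463.2,-219.5]);Y=np.array([460,-39.5]);M=np.array([643.2,-221])
a0=np.arctan2(*(Y-P0)[::-1]); a1=np.arctan2(*(M-P0)[::-1]); print(np.degrees([a0,a1]))
r0,r1=180.0,180.0
for i in range(1,25):
    t=i/24;a=a0+t*(a1-a0)
    d=(P0+180*np.array([np.cos(a),np.sin(a)])-Y)/10
    if i==12:d12=d
    print(i,np.round(d-(0 if i<=12 else d12),2),round(np.degrees(a-a0)-(0 if i<=12 else np.degrees((a1-a0)/2)),1))
E
```

```text
t 10.175 p [459.5 -38.7  15.7] yaw 91.14 q [-18.7  40.2 114.   -0.   25.8 -19.9] F [0.6 0.3 2.2] op 0.299 30.0
[91.01848435 -0.47745378]
1 [ 1.2  -0.02] -3.8
2 [ 2.39 -0.12] -7.6
3 [ 3.58 -0.3 ] -11.4
4 [ 4.74 -0.55] -15.2
5 [ 5.9  -0.89] -19.1
6 [ 7.02 -1.29] -22.9
7 [ 8.12 -1.78] -26.7
8 [ 9.18 -2.33] -30.5
9 [10.2  -2.95] -34.3
10 [11.18 -3.64] -38.1
11 [12.11 -4.4 ] -41.9
12 [12.99 -5.21] -45.7
13 [ 0.82 -0.87] -3.8
14 [ 1.58 -1.79] -7.6
15 [ 2.28 -2.77] -11.4
16 [ 2.92 -3.78] -15.2
17 [ 3.48 -4.84] -19.1
18 [ 3.97 -5.93] -22.9
19 [ 4.39 -7.05] -26.7
20 [ 4.74 -8.2 ] -30.5
21 [ 5.   -9.37] -34.3
22 [  5.19 -10.55] -38.1
23 [  5.3  -11.74] -41.9
24 [  5.33 -12.94] -45.7
```

>>> {"api": "jog_arm", "payload": {
  "delta_pos": [
    [1.2,-0.02,0],
    [2.39,-0.12,0],
    [3.58,-0.3,0],
    [4.74,-0.55,0],
    [5.9,-0.89,0],
    [7.02,-1.29,0],
    [8.12,-1.78,0],
    [9.18,-2.33,0],
    [10.2,-2.95,0],
    [11.18,-3.64,0],
    [12.11,-4.4,0],
    [12.99,-5.21,0]
  ],
  "turn": [-3.8,-7.6,-11.4,-15.2,-19.1,-22.9,-26.7,-30.5,-34.3,-38.1,-41.9,-45.7],
  "grip": [0.8,0.8,0.8,0.8,0.8,0.8,0.8,0.8,0.8,0.8,0.8,0.8]
}}

```text
time_s: 11.68
position: [0.5858, -0.0885, 0.0158]
tcp_rot: [[0.704, 0.711, -0.008], [0.711, -0.704, 0.004], [-0.002, -0.008, -1.0]]
force: [-4.8, 4.3, 8.1]
opening: 0.298
grasp_force: 30.0
```

>>> {"api": "jog_arm", "payload": {
  "delta_pos": [
    [0.82,-0.87,0],
    [1.58,-1.79,0],
    [2.28,-2.77,0],
    [2.92,-3.78,0],
    [3.48,-4.84,0],
    [3.97,-5.93,0],
    [4.39,-7.05,0],
    [4.74,-8.2,0],
    [5.0,-9.37,0],
    [5.19,-10.55,0],
    [5.3,-11.74,0],
    [5.33,-12.94,0]
  ],
  "turn": [-3.8,-7.6,-11.4,-15.2,-19.1,-22.9,-26.7,-30.5,-34.3,-38.1,-41.9,-45.7],
  "grip": [0.8,0.8,0.8,0.8,0.8,0.8,0.8,0.8,0.8,0.8,0.8,0.8]
}}

```text
time_s: 13.18
position: [0.6423, -0.2187, 0.0158]
tcp_rot: [[1.0, -0.008, -0.001], [-0.008, -1.0, 0.003], [-0.001, -0.003, -1.0]]
force: [-0.4, 2.8, 5.5]
opening: 0.295
grasp_force: 30.0
```

>>> {"api": "jog_arm", "payload": {
  "delta_pos": [
    [0,0,0],
    [0,0,0]
  ],
  "turn": [0,0],
  "grip": [0.8,0.8]
}}

```text
time_s: 13.42
position: [0.6425, -0.2203, 0.0158]
tcp_rot: [[1.0, -0.005, 0.0], [-0.005, -1.0, -0.0], [0.0, 0.0, -1.0]]
force: [-1.5, -0.5, 3.4]
opening: 0.292
grasp_force: 30.0
```

```bash
python3 st.py; python3 - <<'E'
from h import *
for n,b in(("top",(220,90,420,260)),("side",(190,110,350,205))):
    c=capture(n)
    cv2.imwrite(f"pics/{n}4.png",c["color"])
    for q in blobs(c,b): print(n,q[0],q[1],np.round(q[2:4],1),np.round(q[4],1),np.round(ray(c,q[2],q[3],.04)*1000,1))
E
```

```text
t 13.425 p [ 642.5 -220.3   15.8] yaw 359.72 q [-28.3  48.9  81.1  -0.   50.   62. ] F [-1.5 -0.5  3.4] op 0.292 30.0
side yel 280.5 [332.4 140. ] [19.2 20.1] [ 456.5 -188.6]
side red 88.5 [261.9 121.6] [ 7.2 21. ] [ 617.9 -190.9]
```

View pics/side4.png

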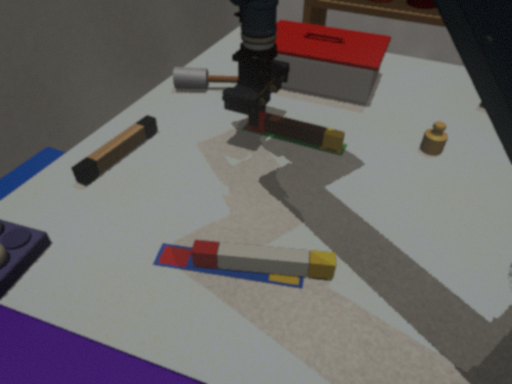

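The side view shows the rail lying along the green mark, with its yellow cap at (332,140) and its red cap at (262,122). Release, retreat and verify.

>>> {"api": "jog_arm", "payload": {
  "delta_pos": [
    [0,0,0],
    [0,0,0],
    [0,0,0],
    [0,0,2],
    [0,0,6],
    [0,0,11],
    [0,0,16],
    [-3,5,18],
    [-6,11,18],
    [-9,17,18],
    [-12,22,18],
    [-15,27,18]
  ],
  "turn": [0,0,0,0,0,0,0,0,0,0,0,0],
  "grip": [0.4,0.2,0.2,0.2,0.2,0.2,0.2,0.2,0.2,0.2,0.2,0.2]
}}

```text
time_s: 15.02
position: [0.4922, 0.0507, 0.1971]
tcp_rot: [[1.0, -0.005, 0.003], [-0.005, -1.0, -0.0], [0.003, 0.0, -1.0]]
force: [0.4, 0.7, 0.1]
opening: 0.796
grasp_force: 0.0
```

>>> {"api": "jog_arm", "payload": {
  "delta_pos": [
    [0,5,0],
    [0,10,0],
    [0,15,0],
    [0,15,0],
    [0,15,0]
  ],
  "turn": [0,0,0,0,0],
  "grip": [0.2,0.2,0.2,0.2,0.2]
}}

```text
time_s: 15.65
position: [0.4928, 0.199, 0.1964]
tcp_rot: [[1.0, -0.004, 0.001], [-0.004, -1.0, -0.0], [0.001, 0.0, -1.0]]
force: [-0.2, 0.3, 0.0]
opening: 0.8
grasp_force: 0.0
```

```bash
python3 st.py; python3 - <<'E'
from h import *
for n,b in(("top",(220,90,420,260)),("side",(190,110,350,205))):
    c=capture(n)
    if n=="top": cv2.imwrite("pics/top5.png",c["color"])
    for q in blobs(c,b): print(n,q[0],q[1],np.round(q[2:4],1),np.round(q[4],1),np.round(ray(c,q[2],q[3],.04)*1000,1))
E
```

```text
t 15.65 p [492.8 199.  196.4] yaw 359.76 q [  9.9  25.   97.2  -0.   57.8 100.2] F [-0.2  0.3  0. ] op 0.8 0.0
top yel 404.5 [380. 222.] [24. 22.] [ 464.2 -209.7]
top red 286.5 [379.5 123. ] [22. 15.] [ 639.7 -216. ]
side yel 118.5 [333.  134.1] [18.3  9.5] [ 461.5 -210.3]
```

View pics/top5.png

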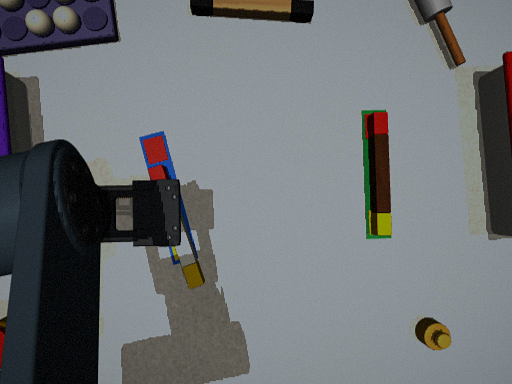

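The arm is clear. The rail stands along the mark, with caps at (384,223) and (380,123). Both ends are a few mm from their patch centres, well inside the 20 mm limit.

```bash
python3 -c "
from rig import *
print(hand_in())"
```

```text
the job is handed in; nothing more can be done
None
```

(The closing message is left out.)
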